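# Stack the seed trays with alternating steps

## Robot

A 7-joint arm with a two-finger parallel gripper is mounted at the origin on the work surface. World frame = base frame: x ahead of the robot, y to its left, z up, the work surface at z = 0. Lengths are in m, angles in rad, forces in N, time in s.
With the tool pointing down it reaches from about 0.35 to 0.9 m from the base axis. Payload 8.1 kg.
Tool frame: the origin (TCP) lies at the very end of the fingers, on their centre line; the grasp point (between the pads) lies 19 mm behind it (grasp_offset is the distance from the TCP to the grasp point, in m); z points along the fingers, y is the line along which they close (so a half turn about z gives the same grasp; the last joint's range is limited). The gripper opens to 92 mm and grips with 3 to 60 N. Pads are 19 mm wide; open, the fingers measure 130 mm over their backs; the gripper's body (75 mm by 190 mm) begins 47 mm behind the grasp point.
Start: joints at [1.115, 0.434, 0.025, 1.573, -0.012, 1.134, -0.075], TCP at [0.216, -0.587, 0.227] pointing down, gripper open.
Joint ranges: [-2.62, 2.62], [-0.44, 2.09], [-1.27, 1.32], [0.08, 2.57], [-1.32, 4.46], [0.12, 2], [-2.74, 2.74]. Speed limits (rad/s): [2.22, 2.22, 3.01, 3.01, 3.14, 3.14, 3.14].

## Interface

Orientations are given as a rotation vector (axis times angle).
In Python, from cell import observe, get_image, camera_params, sign_off, silhouettes, grasp_offset gives the robot as it stands. The module is installed in compiled form; this text tells all that it offers.
- The arm moves only by the tool jog_arm, never from a script. Its argument "motion" is a list that holds one entry, the list of rows, each a list of 7 numbers: the shift along the tool's x, y, z in m, then the turn, a rotation vector about the tool's x, y, z in rad, then the closure, from -1 (fully open) to 1 (shut), so that 0 is half open. In form: [[[dx, dy, dz, wx, wy, wz, hand], ...]]. A call has 1 to 10 rows; each row is the pose to reach, as a shift and turn from the pose commanded when the call began, along the tool's axes at that moment; what a row does not reach only later rows make up. A row lasts 1/12 s, in which the tool goes at most 41.7 mm and 7.16 degrees, less where a joint would pass 70% of its speed; a pose out of reach is approached as far as the arm can. A call with a gripper value outside its range is refused whole. The fingers move at their own pace and stop on an object; "force" is the grip in N (left out, the last holds). Time passes only in rows, so rows that repeat a pose let the fingers close. It gives the time, the measured TCP pose, the force, the opening and the grip force at its end, in the units of the state.
- observe(): the state, without advancing time (a new reading comes with each control period).
- get_image(name): name is "scene" or "top"; returns the picture (480x640x3 uint8, red, green, blue); there is no depth.
- camera_params(name): a dict with "vertical_fov" (degrees; the focal length in pixels is half the picture's height over the tangent of half this angle, whatever the lens; pixels are square), "cx", "cy" (the principal point, pixels), "dist_coeffs" ([k1, k2, p1, p2, k3] as OpenCV has them; the pictures are not rectified), "T" (4x4, takes a point from camera to world coordinates). Camera axes: x right, y down, z forward; pixel columns grow to the right and rows downward; lengths in m; the calibration is good to about 2 mm. A picture is of the moment at which its call begins. camera_params takes no time and is no camera call.
- sign_off(): hands the job in; it is judged then, once.
Trained networks look in the newest picture that a camera, given by its name, has taken for a name from the list of things; names that differ only in an ending like _2 or _b are one class to them, and where a whole thing is asked for, a point or a joint stands for the part that bears it (a point fixed in the world has none). Each returns a list of dicts, best first, with "p" (0 to 1); they miss things now and then, are a little off and sometimes report something else, mostly with a low value. They report only what shows in the picture. A call takes as long as a camera call. They do not tell look-alikes from the thing itself.
- silhouettes(query, camera): "mask" (480x640 bool, what is visible of it) and "pixel" ([column, row] in pixels, amid what is visible of it).
The state is a dict: "clock": time; "joints": joint angles; "dq": joint speeds; "joint_efforts": joint torques, N m; "position": TCP position; "ee_rot": TCP orientation; "force": force on the tool from outside, world axes, zero at the start; "ft_torque": the same for the moment, N m; "width": opening from 0.0 (shut) to 1.0 (fully open); "gripper_force": force on a finger pad.
Only numpy, scipy, OpenCV 4.12 (cv2) and the standard library are available. Lean on these libraries where they do the work, as an engineer would, in place of code of your own. Each camera call takes 0.05 s, during which the arm holds its last target. There are 200 camera calls.

## Task

Stack the seed trays on the black one so they can air, each level on the rims of the tray below, in line with it, turned so that its yellow tab is at the opposite end from the tab below, and stepped back about 25 mm from directly above it, away from that lower tab. First put the green tray on the black one and let go; then draw the pink tray (its tab serves as a handle) out from under the bench rack until it is wholly clear, leave it lying flat on the bench and let go, take hold of it afresh by its body and stack it on the green one. Leave the pots and the trowel where they are.

Things in the scene. Friction and masses are not known exactly. Their poses are not given: they have to be found in the camera images.
- tray_base: Black seed tray: open trough 180 long (x) x 64 wide (y) x 50 mm high, 6 mm walls, flat underneath, open side up (+z), 0.14 to 0.28 kg; yellow pull tab at its -x end, +x end plain. Origin: centre of underside. Fixed to the bench by clips 16 mm high along its long sides. Tab roughly towards the robot.
- tray_mid: Green seed tray: open trough 180 long (x) x 64 wide (y) x 50 mm high, 6 mm walls, flat underneath, open side up (+z), 0.14 to 0.28 kg; yellow pull tab at its -x end, +x end plain. Origin: centre of underside. Loose on the bench, tab roughly away from the robot. Stacked, its origin is at about (25, 0, 50) mm in the black tray's frame, turned half a turn about z.
- tray_top: Pink seed tray: open trough 180 long (x) x 64 wide (y) x 50 mm high, 6 mm walls, flat underneath, open side up (+z), 0.14 to 0.28 kg; yellow pull tab at its -x end, +x end plain. Origin: centre of underside. Loose on the bench under the rack, tab end out of its mouth. Stacked, its origin is at about (25, 0, 50) mm in the green tray's frame, turned half a turn, so directly over the black tray.
- tray_base_tab (a point): Black tray: centre of the yellow pull tab, at (-100, 0, 45) mm in the tray's frame. The tab is 14 mm wide in y, from x = -118 to -80 and z = 12 to 64 mm: 14 mm higher than the rim
- tray_mid_tab (a point): Green tray: centre of the yellow pull tab, at (-100, 0, 45) mm in the tray's frame. The tab is 14 mm wide in y, from x = -118 to -80 and z = 12 to 64 mm: 14 mm higher than the rim
- tray_top_tab (a point): Pink tray: centre of the yellow pull tab, at (-100, 0, 45) mm in the tray's frame. The tab is 14 mm wide in y, from x = -118 to -80 and z = 12 to 64 mm: 14 mm higher than the rim
- rack: Low fixed rack: blue posts 16 mm square, 88 high, at y = -85 and +85 mm; red beams and wire deck from 74 to 84 mm above the bench, over x = 120 to 310 mm in its frame. The mouth is its -x side, facing the robot. Origin on the bench, 120 mm in front of the mouth.
- rack_mouth (a point): Middle of the rack's mouth (front edge) at bench level; the rack's -x axis points out of it
- pot_pink: Bystander: pink pot, 60 mm across, 58 mm high; origin under its centre
- pot_cream: Bystander: cream pot, 60 mm across, 58 mm high; origin under its centre
- trowel: Bystander: flat hand trowel lying on the bench at the left; origin under its middle
Not all that is in view belongs to the job. Several things have the shape of the tray_base; the one meant has the colours described above.

How it is judged:
By the outcome, as a careful person would: the job done as asked, in the order asked, and still so for the second after the job is handed in, with the robot touching nothing.
It also fails if it takes over 72 s, if anything falls off the work surface, if the arm or the gripper's body presses on something with over 40 N, if the wrist force passes 120 N, or if a joint passes its speed limit or range.

## Working session

There is one attempt and no reset: what is moved stays moved. The work goes in short steps, Python scripts to look and compute and a tool call to move; the robot and the scene stay as the last step left them, time stands still between calls to the robot, and variables do not carry over. Pictures are saved under pics/ and viewed, at most 10 in all, crops included, and the job is handed in when it is done.

Besides the shell and the picture viewer there is one more tool, called after "Request:" by a JSON object that holds its "fn" and its "kwargs". jog_arm: Moves the arm, as the interface text tells. Its arguments: {"type":"object","properties":{"motion":{"type":"array"},"force":{"type":"number"}},"required":["motion"]}

```bash
mkdir -p pics
python3 - <<'E'
from cell import *
import cv2,numpy as np
for c in("scene","top"):
    im=get_image(c); cv2.imwrite(f"pics/{c}0.png",im[:,:,::-1])
    p=camera_params(c); print(c,{k:(np.round(v,4).tolist() if not isinstance(v,float) else v) for k,v in p.items()})
s=observe(); print(s)
print(grasp_offset)
E
```

```text
scene {'vertical_fov': 54.69081617190261, 'cx': 320.07217061746, 'cy': 238.9356017041312, 'dist_coeffs': [-0.0681, 0.0, 0.0, 0.0, 0.0], 'T': [[0.0354, 0.8012, -0.5973, 1.2864], [0.9993, -0.0236, 0.0276, -0.0105], [0.008, -0.5979, -0.8015, 1.0263], [0.0, 0.0, 0.0, 1.0]]}
top {'vertical_fov': 49.715074438930536, 'cx': 320.95417311991366, 'cy': 244.80636855854428, 'dist_coeffs': [-0.1033, 0.0, 0.0, 0.0, 0.0], 'T': [[0.0131, -0.9932, 0.1157, 0.3581], [-0.9998, -0.0144, -0.0106, 0.0525], [0.0122, -0.1156, -0.9932, 1.5358], [0.0, 0.0, 0.0, 1.0]]}
{'clock': 0.1, 'joints': array([ 1.11540908,  0.43513306,  0.02496781,  1.57396091, -0.01161779,
        1.13403695, -0.07508323]), 'dq': array([-0.00059233, -0.00131608,  0.00083609, -0.00171017,  0.00013812,
        0.00119164,  0.00137061]), 'joint_efforts': array([ 3.55512006e-03, -6.69123459e+01,  9.88413580e-01, -3.15149760e+01,
       -6.04048138e-02,  3.72853596e-02,  2.72264020e-05]), 'position': array([ 0.21575159, -0.58610184,  0.22605345]), 'ee_rot': array([-3.09153176e+00, -5.50966817e-01,  5.49593040e-04]), 'force': array([ 0.30281349, -0.65322438,  0.01810252]), 'ft_torque': array([-0.02103157,  0.0303761 , -0.01930917]), 'gripper_force': 0.0, 'width': 1.0026542820818358}
0.0188
```

View pics/scene0.png

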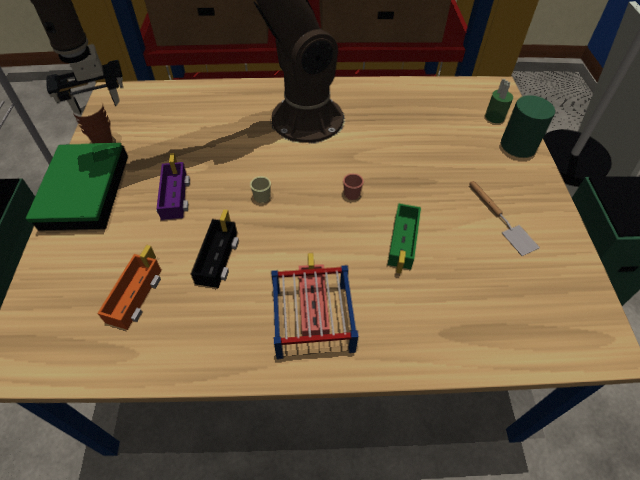

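View pics/top0.png

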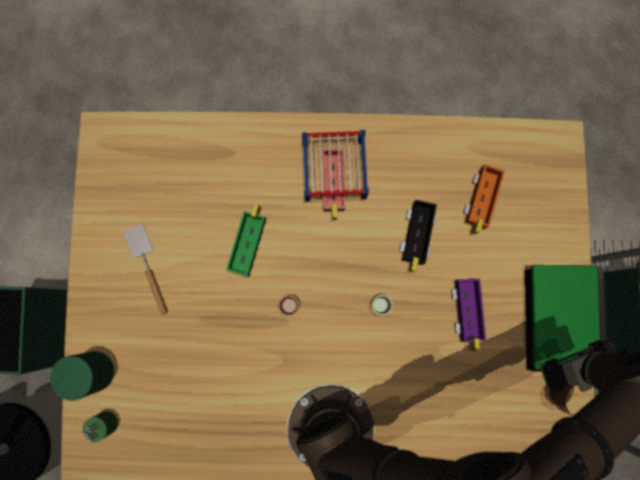

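In the scene picture, the candidates for the base tray are black (216,250), purple (173,190) and orange (132,290). Black fits because the task says the black tray. Green is at (404,237). Pink is in the rack at (313,300), with its tab at (311,262). Next I fit the tray poses and check them in a crop.

```bash
cat > h.py <<'E'
from cell import *
import cv2,numpy as np
from scipy.optimize import minimize
from scipy.spatial.transform import Rotation as R
def proj(P,c):
    p=camera_params(c);f=240/np.tan(np.radians(p["vertical_fov"]/2))
    K=np.array([[f,0,p["cx"]],[0,f,p["cy"]],[0,0,1.]]);T=np.linalg.inv(p["T"])
    return cv2.projectPoints(np.asarray(P,float),cv2.Rodrigues(T[:3,:3])[0],T[:3,3],K,np.array(p["dist_coeffs"]))[0][:,0]
def box(x0,x1,y0,y1,z0,z1): return np.array([[x,y,z] for x in(x0,x1) for y in(y0,y1) for z in(z0,z1)])
PARTS=[box(-.09,.09,-.032,.032,0,.05),box(-.118,-.08,-.007,.007,.012,.064)]
def hulls(q,z,c):
    x,y,a=q;M=np.array([[np.cos(a),-np.sin(a),0],[np.sin(a),np.cos(a),0],[0,0,1]])
    return [cv2.convexHull(proj(B@M.T+[x,y,z],c).astype(np.float32)) for B in PARTS]
S=4
def render(q,z,c):
    m=np.zeros((480*S,640*S),np.uint8)
    for h in hulls(q,z,c): cv2.fillConvexPoly(m,np.round((h+.5)*S*16-8).astype(np.int32),1,shift=4)
    return m
def fit(masks,q0,z=0.):
    big={c:np.kron(m.astype(np.uint8),np.ones((S,S),np.uint8)) for c,m in masks.items()}
    def iou(c,q):
        r=render(q,z,c);return (r&big[c]).sum()/max(1,(r|big[c]).sum())
    L=lambda q:-sum(iou(c,q) for c in big)
    q0=np.array(q0);sim=q0+np.vstack([np.zeros(3),np.diag([.02,.02,.2])])
    r=minimize(L,q0,method="Nelder-Mead",options=dict(initial_simplex=sim,xatol=2e-4,fatol=1e-4))
    return r.x,{c:round(iou(c,r.x),3) for c in big}
def ray(px,c,z):
    p=camera_params(c);f=240/np.tan(np.radians(p["vertical_fov"]/2))
    K=np.array([[f,0,p["cx"]],[0,f,p["cy"]],[0,0,1.]])
    u=cv2.undistortPoints(np.array([[px]],float),K,np.array(p["dist_coeffs"]))[0,0]
    d=p["T"][:3,:3]@[u[0],u[1],1];o=p["T"][:3,3];return o+d*(z-o[2])/d[2]
def delta(pos,yaw):
    """tool-frame shift & turn to TCP pos, pointing down, closing line at yaw+90deg"""
    s=observe();R0=R.from_rotvec(s["ee_rot"]);best=None
    for k in(0,np.pi):
        a=yaw+k;x=np.array([np.cos(a),np.sin(a),0]);z=np.array([0,0,-1.]);G=R.from_matrix(np.c_[x,np.cross(z,x),z])
        w=(R0.inv()*G).as_rotvec()
        if best is None or np.linalg.norm(w)<np.linalg.norm(best): best=w
    return np.round(R0.inv().apply(np.array(pos)-s["position"]),4),np.round(best,4)
E
python3 - <<'E'
from h import *
C=("scene","top");M={};ims={}
for c in C: ims[c]=get_image(c)[:,:,::-1].copy()
near={"tray_base":dict(scene=(216,250),top=(419,232)),"tray_mid":dict(scene=(404,237),top=(246,243)),"tray_top":dict(scene=(313,300),top=(333,180))}
tab={"tray_base":dict(scene=(225,217),top=(415,264)),"tray_mid":dict(scene=(401,262),top=(256,210)),"tray_top":dict(scene=(311,261),top=(335,211))}
for t in near:
    ms={}
    for c in C:
        d=silhouettes(t,c)
        print(t,c,[(round(e["p"],2),np.round(e["pixel"]).tolist(),int(e["mask"].sum())) for e in d])
        e=min(d,key=lambda e:np.hypot(*(np.array(e["pixel"])-near[t][c])))
        ms[c]=e["mask"];
    ctr=ray(near[t]["top"],"top",.02);tb=ray(tab[t]["top"],"top",.06);v=ctr-tb
    q0=[ctr[0],ctr[1],np.arctan2(v[1],v[0])]
    if t=="tray_top": print("rough",q0)
    q,i=fit(ms,q0);print(t,q.round(4),np.degrees(q[2]).round(1),i)
    for c in C:
        cn,_=cv2.findContours(ms[c].astype(np.uint8),0,1);
        for h in hulls(q,0,c): cv2.polylines(ims[c],[np.round(h).astype(int)],True,(255,255,0),1)
for n,z in(("rack",0),("pot_pink",.03),("pot_cream",.03)):
    d=silhouettes(n,"top");print(n,[(round(e["p"],2),np.round(e["pixel"]).tolist(),ray(e["pixel"],"top",z).round(3).tolist()) for e in d])
for px in((306,200),(365,197)): print("front post",ray(px,"top",.088).round(3))
a=cv2.resize(ims["scene"][160:370,90:430],None,fx=2.3,fy=2.3,interpolation=cv2.INTER_CUBIC)
cv2.imwrite("pics/crop1.png",a)
E
```

```text
tray_base scene [(0.94, [217.0, 252.0], 2241), (0.61, [172.0, 189.0], 1582), (0.59, [131.0, 290.0], 2616)]
tray_base top [(0.88, [419.0, 233.0], 1745), (0.75, [468.0, 315.0], 1845), (0.67, [484.0, 198.0], 1675), (0.65, [339.0, 156.0], 1125), (0.15, [247.0, 241.0], 1450)]
tray_base [ 0.5748 -0.2537 -0.2101] -12.0 {'scene': np.float64(0.909), 'top': np.float64(0.881)}
tray_mid scene [(0.64, [403.0, 236.0], 1562)]
tray_mid top [(0.73, [245.0, 242.0], 1541)]
tray_mid [0.5334 0.2537 2.8796] 165.0 {'scene': np.float64(0.917), 'top': np.float64(0.909)}
tray_top scene [(0.74, [314.0, 302.0], 1767)]
tray_top top [(0.74, [333.0, 177.0], 1223)]
rough [np.float64(0.7306716749662863), np.float64(0.002821923759345056), np.float64(0.05297727881395408)]
tray_top [0.7261 0.0016 0.0308] 1.8 {'scene': np.float64(0.813), 'top': np.float64(0.818)}
rack [(0.96, [338.0, 160.0], [0.798, -0.011, 0.0])]
pot_pink [(0.7, [289.0, 301.0], [0.368, 0.127, 0.03])]
pot_cream [(0.64, [382.0, 305.0], [0.359, -0.143, 0.03])]
front post [0.654 0.081 0.088]
front post [ 0.666 -0.087  0.088]
```

View pics/crop1.png

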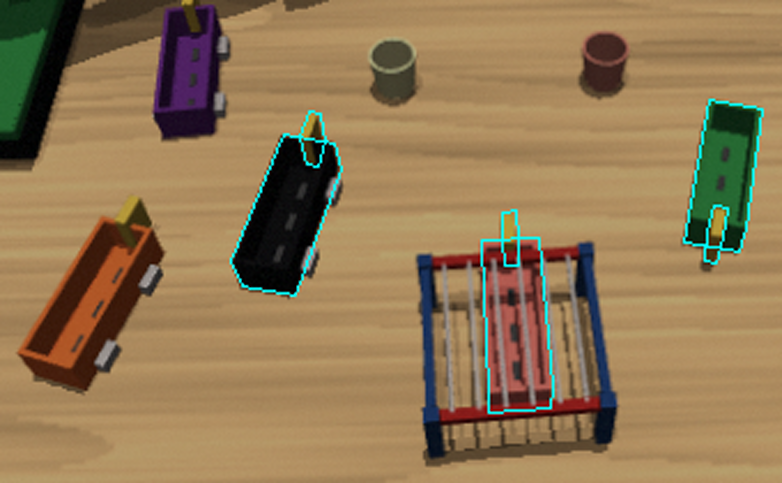

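The crop confirms the black tray at crop (287,205), which is scene (216,250), with its yellow tab towards the robot. The fits hug the black, green and pink outlines. Next I go over the green tray.

Run:
```python
from h import *
print(delta([.5334,.2537,.15],2.8796))
```

```text
(array([ 0.5882, -0.6788,  0.0767]), array([0.    , 0.    , 0.6147]))
```

Request:
{"fn": "jog_arm", "kwargs": {"motion": [[[0.25,-0.29,0,0,0,0.3,-1],[0.25,-0.29,0,0,0,0.3,-1],[0.25,-0.29,0,0,0,0.3,-1],[0.25,-0.29,0,0,0,0.3,-1],[0.25,-0.29,0,0,0,0.6147,-1],[0.25,-0.29,0,0,0,0.6147,-1],[0.25,-0.29,0,0,0,0.6147,-1],[0.25,-0.29,0,0,0,0.6147,-1],[0.25,-0.29,0,0,0,0.6147,-1],[0.25,-0.29,0,0,0,0.6147,-1]]]}}

```text
clock: 1.48
position: [0.352, -0.2228, 0.2271]
ee_rot: [-3.115, 0.402, -0.002]
force: [0.7, -0.6, 0.3]
width: 0.996
gripper_force: 0.0
```

Run:
```python
from h import *
print(delta([.5334,.2537,.12],2.8796))
```

```text
(array([ 0.0544, -0.5068,  0.1078]), array([-0.0013, -0.0008,  0.0054]))
```

Request:
{"fn": "jog_arm", "kwargs": {"motion": [[[0.054,-0.507,0.08,0,0,0.005,-1],[0.054,-0.507,0.08,0,0,0.005,-1],[0.054,-0.507,0.08,0,0,0.005,-1],[0.054,-0.507,0.08,0,0,0.005,-1],[0.054,-0.507,0.08,0,0,0.005,-1],[0.054,-0.507,0.08,0,0,0.005,-1],[0.054,-0.507,0.08,0,0,0.005,-1],[0.054,-0.507,0.08,0,0,0.005,-1],[0.054,-0.507,0.08,0,0,0.005,-1],[0.054,-0.507,0.08,0,0,0.005,-1]]]}}

```text
clock: 2.32
position: [0.499, 0.158, 0.162]
ee_rot: [-3.113, 0.419, -0.001]
force: [1.6, 0.0, 0.6]
width: 0.999
gripper_force: 0.0
```

Run:
```python
from h import *
print(delta([.5334,.2537,.11],2.8796));print(delta([.5334,.2537,.016],2.8796))
```

```text
(array([ 0.0078, -0.1014,  0.052 ]), array([-0.0002, -0.0006, -0.0054]))
(array([ 0.0078, -0.1013,  0.146 ]), array([-0.0002, -0.0006, -0.0054]))
```

Request:
{"fn": "jog_arm", "kwargs": {"motion": [[[0.008,-0.101,0.052,0,0,-0.005,-1],[0.008,-0.101,0.052,0,0,-0.005,-1],[0.008,-0.101,0.052,0,0,-0.005,-1],[0.008,-0.101,0.052,0,0,-0.005,-1],[0.008,-0.101,0.052,0,0,-0.005,-1],[0.008,-0.101,0.075,0,0,-0.005,-1],[0.008,-0.101,0.098,0,0,-0.005,-1],[0.008,-0.101,0.122,0,0,-0.005,-1],[0.008,-0.101,0.142,0,0,-0.005,-1],[0.008,-0.101,0.142,0,0,-0.005,-1]]]}}

```text
clock: 3.15
position: [0.5311, 0.2483, 0.0173]
ee_rot: [3.11, -0.412, -0.006]
force: [-0.1, -0.4, -0.3]
width: 1.003
gripper_force: 0.0
```

Request:
{"fn": "jog_arm", "kwargs": {"motion": [[[0,0,0.002,0,0,0,0.2],[0,0,0.002,0,0,0,0.4],[0,0,0.002,0,0,0,0.6],[0,0,0.002,0,0,0,0.8],[0,0,0.002,0,0,0,1],[0,0,0.002,0,0,0,1],[0,0,0.002,0,0,0,1],[0,0,0.002,0,0,0,1]]], "force": 25}}

```text
clock: 3.82
position: [0.5339, 0.2523, 0.0196]
ee_rot: [-3.113, 0.41, -0.004]
force: [0.6, -0.4, 7.5]
width: 0.696
gripper_force: 25.0
```

Run:
```python
from h import *
s=observe();print(s['position'],s['ee_rot'],s['joints'])
im=get_image("scene");get_image("top")
ms={}
for c in("scene","top"):
    d=silhouettes("tray_mid",c);print(c,[(round(e["p"],2),np.round(e["pixel"]).tolist(),int(e["mask"].sum())) for e in d])
```

```text
[0.5339165  0.25231791 0.01959786] [-3.11278129  0.40987588 -0.00361033] [-0.32332601  0.64031178 -0.30011136  1.83921516  0.27772002  0.69994862
 -2.61336577]
scene [(0.68, [398.0, 246.0], 1096), (0.4, [312.0, 302.0], 1795), (0.31, [219.0, 253.0], 2211)]
top [(0.69, [259.0, 219.0], 240)]
```

Request:
{"fn": "jog_arm", "kwargs": {"motion": [[[0,0,-0.02,0,0,0,1],[0,0,-0.05,0,0,0,1],[0,0,-0.08,0,0,0,1],[0,0,-0.11,0,0,0,1],[0,0,-0.14,0,0,0,1],[0,0,-0.17,0,0,0,1],[0,0,-0.18,0,0,0,1],[0,0,-0.18,0,0,0,1]]]}}

```text
clock: 4.68
position: [0.5341, 0.2521, 0.201]
ee_rot: [-3.112, 0.41, -0.007]
force: [-0.5, -0.6, -3.1]
width: 0.693
gripper_force: 25.0
```

Run:
```python
from h import *
print(delta([.5993,-.2589,.2],-.2101))
```

```text
(array([1.954e-01, 4.766e-01, 2.000e-04]), array([-0.0032, -0.004 , -0.0521]))
```

Request:
{"fn": "jog_arm", "kwargs": {"motion": [[[0.01,0.025,0,0,0,-0.01,1],[0.025,0.06,0,0,0,-0.02,1],[0.04,0.095,0,0,0,-0.03,1],[0.055,0.13,0,0,0,-0.04,1],[0.07,0.165,0,0,0,-0.052,1],[0.085,0.2,0,0,0,-0.052,1],[0.1,0.235,0,0,0,-0.052,1],[0.115,0.27,0,0,0,-0.052,1],[0.13,0.305,0,0,0,-0.052,1],[0.145,0.34,0,0,0,-0.052,1]]]}}

```text
clock: 5.52
position: [0.5835, -0.1166, 0.1957]
ee_rot: [3.124, -0.329, -0.005]
force: [0.0, 0.3, -2.6]
width: 0.692
gripper_force: 25.0
```

Run:
```python
from h import *
print(delta([.5993,-.2589,.2],-.2101))
```

```text
(array([ 0.0451,  0.1359, -0.0043]), array([0.0006, 0.0034, 0.0001]))
```

Request:
{"fn": "jog_arm", "kwargs": {"motion": [[[0.012,0.033,0,0,0,0,1],[0.022,0.065,0,0,0,0,1],[0.032,0.095,0,0,0,0,1],[0.04,0.115,0,0,0,0,1],[0.044,0.126,0.02,0,0,0,1],[0.044,0.126,0.05,0,0,0,1],[0.044,0.126,0.065,0,0,0,1],[0.044,0.126,0.07,0,0,0,1],[0.044,0.126,0.07,0,0,0,1],[0.044,0.126,0.07,0,0,0,1]]]}}

```text
clock: 6.35
position: [0.6015, -0.2467, 0.1277]
ee_rot: [-3.124, 0.328, 0.002]
force: [0.4, 0.2, -1.6]
width: 0.695
gripper_force: 25.0
```

Run:
```python
from h import *
print(delta([.5993,-.2589,.0715],-.2101))
im={c:get_image(c)[:,:,::-1].copy() for c in("scene","top")}
z=observe()["position"][2]-.0196
for c in im:
    for q,zz in(((.5748,-.2537,-.2101),0),((*observe()["position"][:2],-.2101+np.pi),z)):
        for h in hulls(q,zz,c): cv2.polylines(im[c],[np.round(h).astype(int)],True,(255,255,0),1)
a=np.hstack([cv2.resize(im["scene"][170:320,160:290],(400,462),interpolation=2),cv2.resize(im["top"][160:290,360:472],(398,462),interpolation=2)])
cv2.imwrite("pics/c2.png",a)
```

```text
(array([0.0005, 0.0124, 0.0562]), array([-0.0001,  0.001 ,  0.0006]))
```

View pics/c2.png

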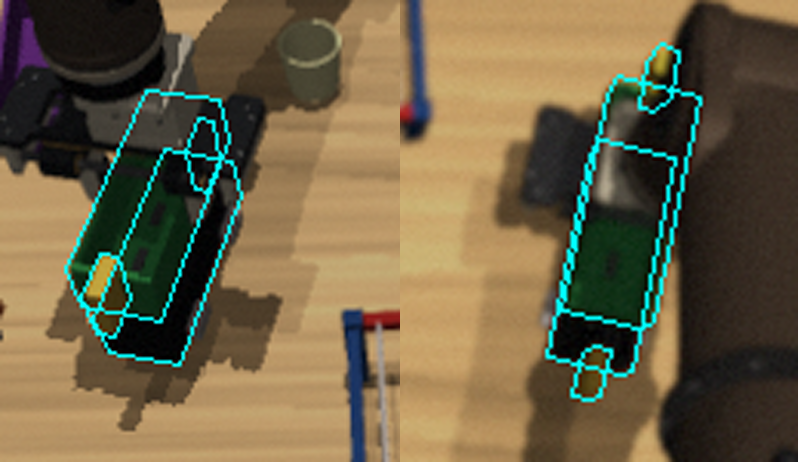

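Green is held level above black, and the overlays match in both views (green tab at crop (105,280), black tab at crop (205,155)). I shift it sideways, then lower it.

Request:
{"fn": "jog_arm", "kwargs": {"motion": [[[0,0.012,0.01,0,0,0,1],[0,0.0124,0.02,0,0,0,1],[0,0.0124,0.03,0,0,0,1],[0,0.0124,0.04,0,0,0,1],[0,0.0124,0.046,0,0,0,1],[0,0.0124,0.05,0,0,0,1],[0,0.0124,0.05,0,0,0,1],[0,0.0124,0.05,0,0,0,1]]]}}

```text
clock: 7.12
position: [0.5992, -0.2589, 0.078]
ee_rot: [-3.124, 0.329, 0.0]
force: [0.3, -0.3, -2.1]
width: 0.694
gripper_force: 25.0
```

Run:
```python
from h import *
print(delta([.5993,-.2589,.0700],-.2101),observe()["force"])
```

```text
(array([0.0002, 0.    , 0.008 ]), array([-0.0002,  0.0002,  0.0004])) [ 0.26359654 -0.28841471 -2.08749787]
```

Request:
{"fn": "jog_arm", "kwargs": {"motion": [[[0,0,0.002,0,0,0,1],[0,0,0.004,0,0,0,1],[0,0,0.006,0,0,0,1],[0,0,0.0075,0,0,0,1],[0,0,0.0085,0,0,0,1],[0,0,0.0085,0,0,0,1]]]}}

```text
clock: 7.62
position: [0.599, -0.2592, 0.0698]
ee_rot: [3.124, -0.329, 0.0]
force: [-1.4, 0.0, -1.2]
width: 0.698
gripper_force: 25.0
```

Light contact. I lower 1 mm more, release, and rise.

Request:
{"fn": "jog_arm", "kwargs": {"motion": [[[0,0,0.0008,0,0,0,1],[0,0,0.0008,0,0,0,0.4],[0,0,0.0008,0,0,0,0],[0,0,0.0008,0,0,0,-0.5],[0,0,0.0008,0,0,0,-1],[0,0,0.0008,0,0,0,-1],[0,0,0.0008,0,0,0,-1]]]}}

```text
clock: 8.2
position: [0.5991, -0.2592, 0.0688]
ee_rot: [3.124, -0.329, 0.0]
force: [0.1, -0.3, 0.1]
width: 0.917
gripper_force: 0.0
```

Request:
{"fn": "jog_arm", "kwargs": {"motion": [[[0,0,-0.015,0,0,0,-1],[0,0,-0.04,0,0,0,-1],[0,0,-0.075,0,0,0,-1],[0,0,-0.11,0,0,0,-1],[0,-0.03,-0.13,0,0,0,-1],[0,-0.07,-0.13,0,0,0,-1],[0,-0.11,-0.13,0,0,0,-1],[0,-0.15,-0.13,0,0,0,-1],[0,-0.18,-0.13,0,0,0,-1],[0,-0.18,-0.13,0,0,0,-1]]]}}

```text
clock: 9.03
position: [0.6378, -0.0731, 0.1992]
ee_rot: [-3.121, 0.312, -0.001]
force: [-0.4, 0.4, 0.5]
width: 0.999
gripper_force: 0.0
```

Run:
```python
from h import *
C=("scene","top");im={c:get_image(c)[:,:,::-1].copy() for c in C}
def get(t,near):
    o={}
    for c in C:
        d=silhouettes(t,c);print(t,c,[(round(e["p"],2),np.round(e["pixel"]).tolist(),int(e["mask"].sum())) for e in d])
        d=[e for e in d if np.hypot(*(np.array(e["pixel"])-near[c]))<30]
        if d: o[c]=d[0]["mask"]
    return o
g=get("tray_mid",dict(scene=(207,240),top=(420,220)))
q,i=fit(g,[.599,-.259,np.pi-.21],.05);print("mid",q.round(4),i)
qb=np.array([.5748,-.2537,-.2101]);d=q[:2]-qb[:2];c_,s_=np.cos(qb[2]),np.sin(qb[2])
print("in base",np.round([c_*d[0]+s_*d[1],-s_*d[0]+c_*d[1]],4),q[2]-qb[2]-np.pi)
for c in C:
    for h in hulls(q,.05,c): cv2.polylines(im[c],[np.round(h).astype(int)],True,(255,255,0),1)
# pink tab
hs={c:cv2.cvtColor(im[c],cv2.COLOR_BGR2HSV) for c in C}
a=np.hstack([cv2.resize(im["scene"][170:370,160:370],(400,381),interpolation=2),cv2.resize(im["top"][120:290,300:472],(386,381),interpolation=2)])
cv2.imwrite("pics/c3.png",a);print(observe()["position"])
```

```text
tray_mid scene [(0.78, [208.0, 249.0], 2254)]
tray_mid top []
mid [ 0.5976 -0.2595  2.9328] {'scene': np.float64(0.963)}
in base [ 0.0235 -0.001 ] 0.0013234681535139181
[ 0.63636842 -0.08451477  0.1986323 ]
```

View pics/c3.png

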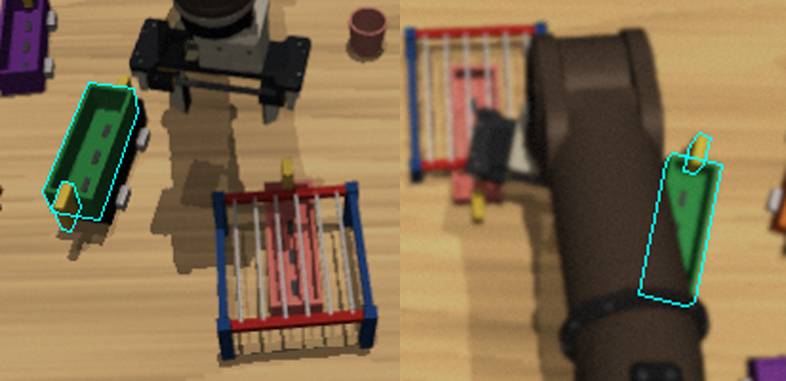

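Green is stacked well, about 23.5 mm back and -1 mm across, with its tab at crop (66,197). Pink is still under the rack with its tab at crop (287,172). Next I refine the pink tab from the first pictures.

Run:
```python
from h import *
q=(.7261,.0016,.0308)
for c,r in(("scene",(300,322,250,275)),("top",(325,345,203,222))):
    im=cv2.imread(f"pics/{c}0.png");h=cv2.cvtColor(im,cv2.COLOR_BGR2HSV);m=cv2.inRange(h,(20,140,90),(35,255,255))
    w=np.zeros_like(m);w[r[2]:r[3],r[0]:r[1]]=m[r[2]:r[3],r[0]:r[1]];y,x=np.nonzero(w)
    print(c,len(x),x.min(),x.max(),y.min(),y.max(),"mean",x.mean(),y.mean(),"world@.064",ray((x.mean(),y.mean()),c,.064).round(4))
    H=hulls(q,0,c);print(" model tab",H[1][:,0].min(0).round(1),H[1][:,0].max(0).round(1))
    P=proj([[.7261-.118,.0016-.0036,.064],[.7261-.08,.0016-.0025,.064]],c);print(P.round(1).tolist())
# rack front corners, mouth from deck front edge
for px in((278,271),(347,268)): print("post top scene",ray(px,"scene",.088).round(3))
```

```text
scene 71 308 313 253 265 mean 310.32394366197184 259.11267605633805 world@.064 [ 0.6316 -0.004   0.064 ]
 model tab [308.1 251.3] [314.5 275.2]
[[310.9, 251.4], [311.7, 263.9]]
top 78 331 337 204 218 mean 334.1794871794872 211.37179487179486 world@.064 [ 6.272e-01 -1.000e-04  6.400e-02]
 model tab [331.5 204.9] [337.2 220.9]
[[334.8, 217.9], [334.5, 204.9]]
post top scene [ 0.68  -0.082  0.088]
post top scene [0.677 0.084 0.088]
```

Run:
```python
from h import *
print(delta([.620,-.0017,.12],.0308),observe()["joints"].round(2))
```

```text
(array([-0.0334, -0.0776,  0.0786]), array([ 0.0011,  0.0003, -0.242 ])) [ 0.23  0.5  -0.27  1.55  0.14  1.11 -1.86]
```

Request:
{"fn": "jog_arm", "kwargs": {"motion": [[[-0.015,-0.03,0.01,0,0,-0.1,-1],[-0.033,-0.055,0.03,0,0,-0.2,-1],[-0.033,-0.07,0.06,0,0,-0.242,-1],[-0.033,-0.077,0.079,0,0,-0.242,-1],[-0.033,-0.077,0.079,0,0,-0.242,-1],[-0.033,-0.077,0.079,0,0,-0.242,-1]]]}}

```text
clock: 9.73
position: [0.6198, -0.0027, 0.1192]
ee_rot: [3.14, 0.047, -0.003]
force: [-0.3, -0.2, 0.6]
width: 1.002
gripper_force: 0.0
```

Run:
```python
from h import *
print(delta([.620,-.0017,.032],.0308))
```

```text
(array([ 0.0004, -0.0011,  0.0872]), array([ 0.0009,  0.0021, -0.0008]))
```

Request:
{"fn": "jog_arm", "kwargs": {"motion": [[[0,0,0.03,0,0,0,-1],[0,0,0.055,0,0,0,-1],[0,0,0.075,0,0,0,-1],[0,0,0.087,0,0,0,-1],[0,0,0.087,0,0,0,0],[0,0,0.087,0,0,0,0.4],[0,0,0.087,0,0,0,0.7],[0,0,0.087,0,0,0,1],[0,0,0.087,0,0,0,1],[0,0,0.087,0,0,0,1]]], "force": 20}}

```text
clock: 10.57
position: [0.6209, -0.0009, 0.0338]
ee_rot: [3.141, 0.05, 0.002]
force: [-1.0, 1.1, -0.2]
width: 0.611
gripper_force: 0.0
```

Request:
{"fn": "jog_arm", "kwargs": {"motion": [[[0,0,0,0,0,0,1],[0,0,0,0,0,0,1],[0,0,0,0,0,0,1],[0,0,0,0,0,0,1]]]}}

```text
clock: 10.9
position: [0.6203, -0.0009, 0.0328]
ee_rot: [3.141, 0.05, -0.0]
force: [-0.3, -0.6, -0.5]
width: 0.324
gripper_force: 0.0
```

Request:
{"fn": "jog_arm", "kwargs": {"motion": [[[0,0,0,0,0,0,1],[0,0,0,0,0,0,1],[0,0,0,0,0,0,1],[0,0,0,0,0,0,1],[0,0,0,0,0,0,1]]]}}

```text
clock: 11.32
position: [0.6203, -0.0011, 0.0328]
ee_rot: [3.141, 0.05, -0.0]
force: [-0.5, -0.5, 0.1]
width: 0.15
gripper_force: 20.0
```

Gripping the 14 mm tab. Next I draw the tray straight out, 205 mm.

Request:
{"fn": "jog_arm", "kwargs": {"motion": [[[-0.005,0,0,0,0,0,1],[-0.015,0,0,0,0,0,1],[-0.03,0,0,0,0,0,1],[-0.045,0,0,0,0,0,1],[-0.06,0,0,0,0,0,1],[-0.075,0,0,0,0,0,1],[-0.09,0,0,0,0,0,1],[-0.105,0,0,0,0,0,1],[-0.115,0,0,0,0,0,1],[-0.115,0,0,0,0,0,1]]]}}

```text
clock: 12.15
position: [0.5029, -0.0047, 0.0328]
ee_rot: [3.141, 0.051, -0.003]
force: [-1.0, 0.1, -0.3]
width: 0.147
gripper_force: 20.0
```

Request:
{"fn": "jog_arm", "kwargs": {"motion": [[[-0.01,0,0,0,0,0,1],[-0.025,0,0,0,0,0,1],[-0.04,0,0,0,0,0,1],[-0.055,0,0,0,0,0,1],[-0.07,0,0,0,0,0,1],[-0.08,0,0,0,0,0,1],[-0.09,0,0,0,0,0,1],[-0.09,0,0,0,0,0,1],[-0.09,0,0,0,0,0,1]]]}}

```text
clock: 12.9
position: [0.4155, -0.0075, 0.0329]
ee_rot: [3.141, 0.05, 0.0]
force: [-1.2, 0.2, -1.6]
width: 0.152
gripper_force: 20.0
```

Request:
{"fn": "jog_arm", "kwargs": {"motion": [[[0,0,0,0,0,0,0],[0,0,0,0,0,0,-1],[0,0,0,0,0,0,-1],[0,0,0,0,0,0,-1],[0,0,-0.02,0,0,0,-1],[0,0,-0.05,0,0,0,-1],[0,0,-0.085,0,0,0,-1],[0,0,-0.12,0,0,0,-1],[0,0,-0.13,0,0,0,-1],[0,0,-0.13,0,0,0,-1]]]}}

```text
clock: 13.73
position: [0.4177, -0.0073, 0.1658]
ee_rot: [3.141, 0.05, 0.01]
force: [0.4, -1.4, -0.8]
width: 0.829
gripper_force: 0.0
```

Run:
```python
from h import *
C=("scene","top");im={c:get_image(c)[:,:,::-1].copy() for c in C};ms={}
for c in C:
    d=silhouettes("tray_top",c);print(c,[(round(e["p"],2),np.round(e["pixel"]).tolist(),int(e["mask"].sum())) for e in d])
    if c=="scene": ms[c]=d[0]["mask"]
q0=[.4155+.106,-.0075+.003,.03]
q,i=fit(ms,q0);print(q.round(4),i,"expected",q0)
for c in C:
    for h in hulls(q0,0,c): cv2.polylines(im[c],[np.round(h).astype(int)],True,(255,255,0),1)
a=np.hstack([cv2.resize(im["scene"][150:370,210:410],(400,440),interpolation=2),cv2.resize(im["top"][120:320,260:440],(396,440),interpolation=2)])
cv2.imwrite("pics/c4.png",a)
print(delta([q[0],q[1],.12],q[2]),observe()["position"])
```

```text
scene [(0.94, [309.0, 236.0], 1642)]
top [(0.81, [335.0, 230.0], 813)]
[ 0.5234 -0.0044  0.0332] {'scene': np.float64(0.953)} expected [0.5215, -0.0045, 0.03]
(array([0.1089, 0.0003, 0.0415]), array([ 0.    ,  0.002 , -0.0012])) [ 0.41463467 -0.00760084  0.16173517]
```

View pics/c4.png

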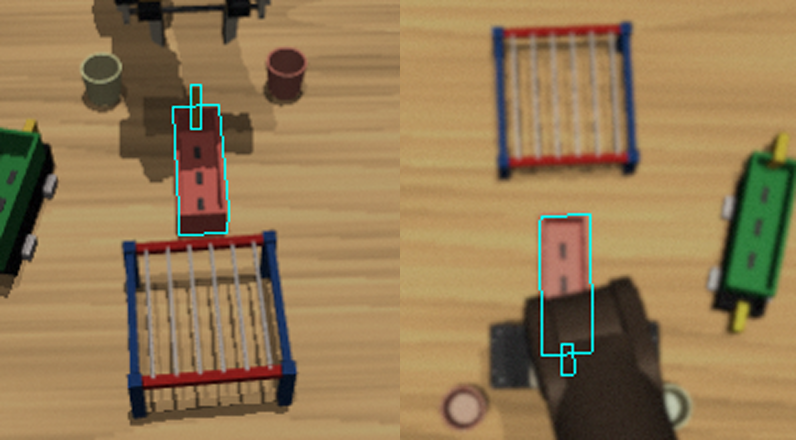

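Pink lies flat and wholly clear of the rack, with its far edge at crop (565,215) and the beam at (565,160). It is let go and the pots are undisturbed. Next I take hold of the body.

Request:
{"fn": "jog_arm", "kwargs": {"motion": [[[0.04,0,0,0,0,0,-1],[0.08,0,0.01,0,0,0,-1],[0.108,0,0.04,0,0,0,-1],[0.108,0,0.06,0,0,0,-1],[0.108,0,0.085,0,0,0,-1],[0.108,0,0.11,0,0,0,-1],[0.108,0,0.13,0,0,0,-1],[0.108,0,0.142,0,0,0,-1],[0.108,0,0.142,0,0,0,-1],[0.108,0,0.142,0,0,0,-1]]]}}

```text
clock: 14.77
position: [0.522, -0.0038, 0.0193]
ee_rot: [-3.141, -0.051, 0.006]
force: [-0.3, -0.0, -0.1]
width: 0.999
gripper_force: 0.0
```

Request:
{"fn": "jog_arm", "kwargs": {"motion": [[[0,0,0,0,0,0,0.5],[0,0,0,0,0,0,1],[0,0,0,0,0,0,1],[0,0,0,0,0,0,1],[0,0,0,0,0,0,1],[0,0,0,0,0,0,1],[0,0,0,0,0,0,1],[0,0,0,0,0,0,1]]], "force": 25}}

```text
clock: 15.43
position: [0.5237, -0.0041, 0.0214]
ee_rot: [3.141, 0.05, 0.001]
force: [-1.6, -0.5, 5.8]
width: 0.696
gripper_force: 25.0
```

Request:
{"fn": "jog_arm", "kwargs": {"motion": [[[0,0,-0.02,0,0,0,1],[0,0,-0.05,0,0,0,1],[0,0,-0.08,0,0,0,1],[0,0,-0.11,0,0,0,1],[0,0,-0.14,0,0,0,1],[0,0,-0.17,0,0,0,1],[0,0,-0.19,0,0,0,1],[0,0,-0.2,0,0,0,1],[0,0,-0.2,0,0,0,1]]]}}

```text
clock: 16.18
position: [0.5243, -0.0039, 0.2227]
ee_rot: [3.141, 0.05, 0.005]
force: [0.4, 0.2, -1.8]
width: 0.695
gripper_force: 25.0
```

Run:
```python
from h import *
print(delta([.575,-.2542,.2],-.2095),observe()["joints"].round(2))
```

```text
(array([0.0426, 0.2517, 0.0229]), array([-1.000e-04, -3.400e-03,  2.413e-01])) [ 0.22  0.31 -0.4   1.8   0.14  1.06 -1.77]
```

Request:
{"fn": "jog_arm", "kwargs": {"motion": [[[0.003,0.02,0,0,0,0.04,1],[0.008,0.05,0,0,0,0.08,1],[0.014,0.085,0,0,0,0.12,1],[0.02,0.12,0,0,0,0.16,1],[0.026,0.155,0.005,0,0,0.2,1],[0.032,0.19,0.01,0,0,0.241,1],[0.037,0.22,0.015,0,0,0.241,1],[0.041,0.242,0.02,0,0,0.241,1],[0.0426,0.2517,0.023,0,0,0.241,1],[0.0426,0.2517,0.023,0,0,0.241,1]]]}}

```text
clock: 17.02
position: [0.5721, -0.2573, 0.1944]
ee_rot: [3.123, -0.335, -0.007]
force: [-0.6, -0.7, -2.2]
width: 0.696
gripper_force: 25.0
```

Request:
{"fn": "jog_arm", "kwargs": {"motion": [[[0,0,0.01,0,0,0,1],[0,0,0.03,0,0,0,1],[0,0,0.04,0,0,0,1],[0,0,0.045,0,0,0,1],[0,0,0.045,0,0,0,1],[0,0,0.045,0,0,0,1]]]}}

```text
clock: 17.52
position: [0.5742, -0.2534, 0.153]
ee_rot: [-3.124, 0.326, 0.0]
force: [-0.2, 0.3, -1.1]
width: 0.697
gripper_force: 25.0
```

Run:
```python
from h import *
print(delta([.575,-.2542,.1225],-.2095))
```

```text
(array([0.001 , 0.0006, 0.0305]), array([-0.0003,  0.0001,  0.0016]))
```

Request:
{"fn": "jog_arm", "kwargs": {"motion": [[[0.001,0.0006,0.008,0,0,0.0015,1],[0.001,0.0006,0.016,0,0,0.0015,1],[0.001,0.0006,0.022,0,0,0.0015,1],[0.001,0.0006,0.026,0,0,0.0015,1],[0.001,0.0006,0.028,0,0,0.0015,1],[0.001,0.0006,0.0295,0,0,0.0015,1],[0.001,0.0006,0.031,0,0,0.0015,1],[0.001,0.0006,0.031,0,0,0.0015,1]]]}}

```text
clock: 18.18
position: [0.5749, -0.255, 0.1217]
ee_rot: [-3.124, 0.33, 0.0]
force: [-0.0, -0.1, -2.6]
width: 0.694
gripper_force: 25.0
```

Request:
{"fn": "jog_arm", "kwargs": {"motion": [[[0,0,0.001,0,0,0,1],[0,0,0.0015,0,0,0,1],[0,0,0.0015,0,0,0,1]]]}}

```text
clock: 18.43
position: [0.5751, -0.2551, 0.1215]
ee_rot: [3.124, -0.33, 0.001]
force: [-2.9, 0.5, 5.6]
width: 0.694
gripper_force: 25.0
```

Contact at the expected height. I release, rise and move aside.

Request:
{"fn": "jog_arm", "kwargs": {"motion": [[[0,0,0.0005,0,0,0,0.4],[0,0,0.0005,0,0,0,0],[0,0,0.0005,0,0,0,-0.5],[0,0,0.0005,0,0,0,-1],[0,0,0.0005,0,0,0,-1],[0,0,0.0005,0,0,0,-1],[0,0,0.0005,0,0,0,-1]]]}}

```text
clock: 19.02
position: [0.5749, -0.2551, 0.1198]
ee_rot: [3.124, -0.33, 0.0]
force: [-0.0, -0.6, -0.4]
width: 0.976
gripper_force: 0.0
```

Request:
{"fn": "jog_arm", "kwargs": {"motion": [[[0,0,-0.015,0,0,0,-1],[0,0,-0.04,0,0,0,-1],[0,0,-0.075,0,0,0,-1],[0,0,-0.11,0,0,0,-1],[0,-0.03,-0.13,0,0,0,-1],[0,-0.07,-0.13,0,0,0,-1],[0,-0.11,-0.13,0,0,0,-1],[0,-0.15,-0.13,0,0,0,-1],[0,-0.19,-0.13,0,0,0,-1],[0,-0.23,-0.13,0,0,0,-1]]]}}

```text
clock: 19.85
position: [0.623, -0.0282, 0.25]
ee_rot: [3.124, -0.33, 0.0]
force: [0.3, 0.3, 0.5]
width: 1.0
gripper_force: 0.0
```

Request:
{"fn": "jog_arm", "kwargs": {"motion": [[[0,-0.04,0,0,0,0,-1],[0,-0.08,0,0,0,0,-1],[0,-0.12,0,0,0,0,-1],[0,-0.16,0,0,0,0,-1],[0,-0.16,0,0,0,0,-1],[0,-0.16,0,0,0,0,-1]]]}}

```text
clock: 20.35
position: [0.6558, 0.1304, 0.2493]
ee_rot: [-3.124, 0.321, 0.002]
force: [0.1, -0.3, -0.0]
width: 1.001
gripper_force: 0.0
```

Run:
```python
from h import *
C=("scene","top");im={c:get_image(c)[:,:,::-1].copy() for c in C};ms={}
for c in C:
    d=silhouettes("tray_top",c);print(c,[(round(e["p"],2),np.round(e["pixel"]).tolist(),int(e["mask"].sum())) for e in d])
    if d: ms[c]=d[0]["mask"]
q,i=fit(ms,[.574,-.254,-.21],.1);print(q.round(4),i)
for c in C:
    for h in hulls(q,.1,c): cv2.polylines(im[c],[np.round(h).astype(int)],True,(255,255,0),1)
a=np.hstack([cv2.resize(im["scene"][160:310,140:280],(400,429),interpolation=2),cv2.resize(im["top"][160:310,350:490],(400,429),interpolation=2)])
cv2.imwrite("pics/c5.png",a);print(observe()["position"])
```

```text
scene [(0.7, [228.0, 260.0], 476), (0.64, [208.0, 230.0], 2360)]
top [(0.83, [425.0, 227.0], 1841), (0.61, [426.0, 191.0], 170)]
[ 0.5759 -0.2539 -0.2154] {'scene': np.float64(0.0), 'top': np.float64(0.964)}
[0.65652504 0.12427396 0.24981219]
```

View pics/c5.png

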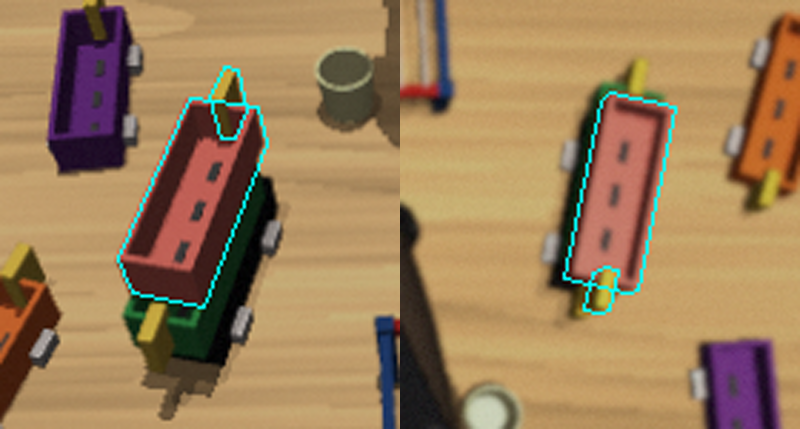

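The stack is level and in line, with the pink tab at crop (228,100) and the green tab at crop (155,335). Pink is at (0.576, -0.254), directly over black, and the gripper is clear.

```bash
python3 -c "
from cell import *
print(sign_off())"
```

```text
the job is handed in; nothing more can be done
None
```

The job is handed in: green is stacked on black (measured about 23.5 mm back, 1 mm across), and pink was drawn clear of the rack, let go, regripped by its body and stacked on green directly over black, with about 20 s on the clock and nothing else touched.

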